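Clamp the glued chopstick caddy on the kitchen counter and hold it

TASK

The small square wooden chopstick caddy has just been glued: stand it upright on the clamp board, square and centred, between the fixed end jaw and the spring pad, and let go of it. Then pump the ratchet trigger, moving the pad with the trigger only, until the pad presses the caddy against the end jaw with its spring about half pressed in, never bottoming the spring, which would crack the caddy. Finish while still holding the trigger squeezed like that (let go and the pressure is lost), and do not drop the caddy or disturb the other things on the counter.

Things in the scene. Friction and masses are not known exactly. Their poses are not given: they have to be found in the camera images.
- caddy: chopstick caddy: open-topped square box of pale wood, 54 x 54 mm outside, 95 mm tall, walls 5 mm, about 0.16 kg, standing loose on the counter. Origin: centre of its underside, z up, x and y along its sides (four-fold symmetric).
- clamp: ratchet clamp on a wooden board fixed to the counter. Origin: at counter height under the board; x runs along the clamp to the end jaw, z up; all x, y, z below are in mm in this frame. Board: x -175 to 185, y -60 to 60, top z 18. Steel ratchet rod with rungs for teeth along y = 0, top z 50, under the trigger, carries the spring pad. Trigger swings between two grey cheek plates, x -131 to -65, y -17 to 17, up to z 130.
- seat (a point): centre of the place on the board top where the caddy's underside stands when it touches the end jaw: x 123, y 0, z 18. The end jaw is a dark upright plate, inner face at x 150, y -35 to 35, up to z 85.
- grip_back (a point): point on the rear face (facing away from the jaws) of the fixed grip, x -134, y 0, z 168. The grip is a black upright bar that does not move: x -134 to -122, y -13 to 13, up to z 183.
- trigger_bar (a point): centre of the trigger's round black cross bar (14 mm thick, 36 mm long along y). At rest x -85, z 167; swings on a 50 mm radius about x -95, z 118 towards the fixed grip, to x -105 fully squeezed. Bar front to grip rear: 56 mm at rest, 36 mm squeezed. Fingers can straddle bar and grip from above, closing along x, or push the bar with one finger; free space all round above z 130.
- pad_face (a point): centre of the front face of the spring pad: dark 50 x 50 mm rubber plate, 10 mm thick, facing the end jaw, at z 47 of the clamp frame (face from z 22 to 72). It rides on the rod: its face is at x = 40 mm + rod value - pad value.
- trigger (a joint): swing of the trigger, rad: 0 at rest, 0.4 fully squeezed against its stop; a spring (2 to 4 N at the bar) returns it when let out.
- rod (a joint): travel of the ratchet rod towards the end jaw, m: 0 to 0.095, starts at 0 to 0.02. Squeezing the trigger pushes it about 0.9 mm per mm of bar travel, after up to 9 mm of free play (8 mm teeth); a full squeeze gains 8 or 16 mm. Let the trigger out fully between strokes: the rod stays put by 3 N of friction.
- pad (a joint): how far the pad is pressed back on its spring, m: 0 free, 0.016 bottomed; 0.9 N per mm. Once the pad presses, letting the trigger out lets the rod slip back until only 2 to 4 mm remain.
- lunchbox: bystander: green plastic lunchbox with latch, 110 x 155 x 56 mm; origin under its centre.
- bowl: bystander: white melamine bowl, 130 mm wide, 55 mm high; origin under its centre.
- tumbler: bystander: glass tumbler, 68 mm wide, 110 mm high; origin under its centre.
- spatula: bystander: wooden spatula, 270 mm long, lying along its x.
- mug: bystander: white mug, 80 mm wide, 90 mm high; origin under its centre.
- soap: bystander: clear bottle, 60 mm wide, 190 mm high; origin under its centre.
There are look-alikes about, which are no part of the job. Leave any pink or red look-alike of the caddy alone.

How it is judged:
By the outcome, as a careful person would: the job done as asked, in the order asked, and still so for the second after the job is handed in, while the arm keeps its last pose, push and grip.
It also fails if it takes over 61 s, if anything falls off the work surface, if the arm or the gripper's body presses on something with over 40 N, if the wrist force passes 120 N, or if a joint passes its speed limit or range.

ROBOT

A 6-joint arm with a two-finger parallel gripper is mounted at the origin on the work surface. World frame = base frame: x ahead of the robot, y to its left, z up, the work surface at z = 0. Lengths are in m, angles in degrees, forces in N, time in s.
With the tool pointing down it reaches from about 0.375 to 0.9 m from the base axis. Payload 3.1 kg.
Tool frame: the origin (TCP) lies on the centre line of the jaws, within the pads' length; the fingertips stand 25 mm ahead of it and the grasp point (between the pads) lies 6 mm ahead of it; y points along the fingers, x is the direction in which the jaws open and shut, and the axes are right-handed (so a half turn about y gives the same grasp; the last joint's range is limited). The gripper opens to 87 mm and grips with 3 to 60 N. Pads are 19 mm wide; open, the fingers measure 117 mm over their backs; the gripper's body (75 mm by 190 mm) begins 51 mm behind the grasp point.
Start: joints at [-74.399, 30.224, 82.088, -0, 67.689, -10.227], TCP at [0.272, -0.563, 0.217] pointing down, gripper open.
Joint ranges: [-176.69, 176.69], [-43.24, 126.21], [12.49, 139.97], [-82, 262], [0, 151.66], [-163.58, 163.58]. Speed limits (degrees/s): [159.86, 159.86, 180, 180, 180, 180].

INTERFACE

Orientations are given as a 3x3 rotation matrix whose columns are the frame's x, y, z axes.
In Python, from rig import * gives the robot as it stands.
- The arm moves only by the tool play_rows, never from a script. Its argument "commands" is a list of rows, each a list of 2 entries, a list of its own where there are three numbers: the shift along the world's x, y, z in m, then the turn, a rotation vector about the world's x, y, z in rad. A call has 1 to 10 rows; each row is the pose to reach, as a shift and turn from the pose commanded when the call began; what a row does not reach only later rows make up. A row lasts 1/8 s, in which the tool goes at most 62.5 mm and 10.7 degrees, less where a joint would pass 70% of its speed; a pose out of reach is approached as far as the arm can. A call with a gripper value outside its range is refused whole. "gripper" is the finger opening in m, from 0 to 0.087, set as the call begins (left out, the last holds). The fingers move at their own pace and stop on an object; the grip force is fixed at half the most. Time passes only in rows, so rows that repeat a pose let the fingers close. It gives the time, the measured TCP pose, the force and the opening at its end, in the units of the state.
- read_state(): the state, without advancing time (a new reading comes with each control period).
- capture(name): name is "scene" or "top"; returns a dict with "frame" (420x560x3 uint8, red, green, blue), "depth" (420x560 float32, m along the optical axis (not along the pixel's ray), 0 where there is no reading), "mtx" (3x3 intrinsics, pixels), "cam_to_world" (4x4, takes a point from camera to world coordinates). Camera axes: x right, y down, z forward; pixel columns grow to the right and rows downward; lengths in m; the calibration is good to about 2 mm. A picture is of the moment at which its call begins.
- hand_in(): hands the job in, once; it reports no verdict.
The state is a dict: "time_s": time; "joint_positions": joint angles; "qvel": joint speeds; "tau": joint torques, N m; "position": TCP position; "tcp_rot": TCP orientation; "force": force on the tool from outside, world axes, zero at the start; "moment": the same for the moment, N m; "opening": opening from 0.0 (shut) to 1.0 (fully open).
Only numpy, scipy, OpenCV 4.12 (cv2) and the standard library are available. Lean on these libraries where they do the work, as an engineer would, in place of code of your own. Each camera call takes 0.05 s, during which the arm holds its last target. There are 200 camera calls.

## Working session

There is one attempt and no reset: what is moved stays moved. The work goes in short steps, Python scripts to look and compute and a tool call to move; the robot and the scene stay as the last step left them, time stands still between calls to the robot, and variables do not carry over. Pictures are saved under pics/ and viewed, about 8 in all and at most 12, crops included, and the job is handed in when it is done.

Besides the shell and the picture viewer there is one more tool, called after "Call:" by a JSON object that holds its "fn" and its "kwargs", one argument or row to a line. play_rows: Moves the arm, as the interface text tells. Its arguments: {"type":"object","properties":{"commands":{"type":"array"},"gripper":{"type":"number"}},"required":["commands"]}

```bash
mkdir -p pics
cat > h.py <<'E'
from rig import *
import numpy as np, cv2
def shot(n,f):
    c=capture(n); np.savez(''+f+'.npz',**c)
    cv2.imwrite(f'pics/{f}.png',cv2.cvtColor(c['frame'],cv2.COLOR_RGB2BGR)); return c
def cloud(c):
    v,u=np.mgrid[:420,:560]; K=c['mtx']; d=c['depth']
    p=np.stack([(u-K[0,2])/K[0,0]*d,(v-K[1,2])/K[1,1]*d,d],-1)
    T=c['cam_to_world']; return p@T[:3,:3].T+T[:3,3]
E
python3 - <<'E'
from h import *
a=shot('scene','s0');b=shot('top','t0')
for n,c in(('s',a),('t',b)): print(n,c['cam_to_world'].round(3).tolist(),c['mtx'].round(1).tolist())
print(read_state())
im=[cv2.cvtColor(x['frame'],cv2.COLOR_RGB2BGR) for x in(a,b)]
E
```

```text
s [[-0.255, 0.641, -0.724, 1.301], [0.967, 0.172, -0.189, 0.175], [0.004, -0.748, -0.663, 0.852], [0.0, 0.0, 0.0, 1.0]] [[460.3, 0.0, 274.8], [0.0, 460.3, 212.8], [0.0, 0.0, 1.0]]
t [[0.067, -0.977, 0.202, 0.172], [-0.998, -0.065, 0.018, -0.045], [-0.004, -0.203, -0.979, 1.579], [0.0, 0.0, 0.0, 1.0]] [[456.6, 0.0, 276.5], [0.0, 456.6, 207.9], [0.0, 0.0, 1.0]]
{'time_s': 0.1, 'joint_positions': array([-7.43973031e+01,  3.02751351e+01,  8.21483984e+01,  1.29899953e-03,
        6.76885525e+01, -1.02268081e+01]), 'qvel': array([-0.09743255, -0.08047714, -0.20349785,  0.03673121,  0.02019036,
        0.08396076]), 'tau': array([-5.39017001e-04, -4.40986311e+01, -1.77151161e+01,  6.34898501e-02,
        5.33928804e-02, -3.31117576e-05]), 'position': array([ 0.2721661 , -0.56189517,  0.21565704]), 'tcp_rot': array([[ 4.35686418e-01, -5.05965962e-04,  9.00098378e-01],
       [-9.00096469e-01,  1.88981928e-03,  4.35686556e-01],
       [-1.92146583e-03, -9.99998086e-01,  3.67950416e-04]]), 'force': array([-0.70463916,  0.2394554 ,  0.22844317]), 'moment': array([ 0.0098257 , -0.00750669, -0.03701694]), 'opening': 1.000665868649007}
```

View pics/s0.png

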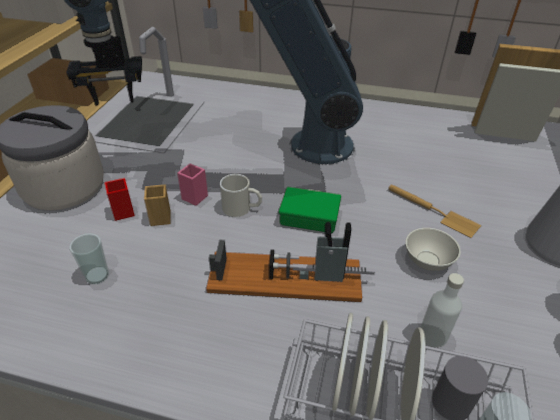

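View pics/t0.png

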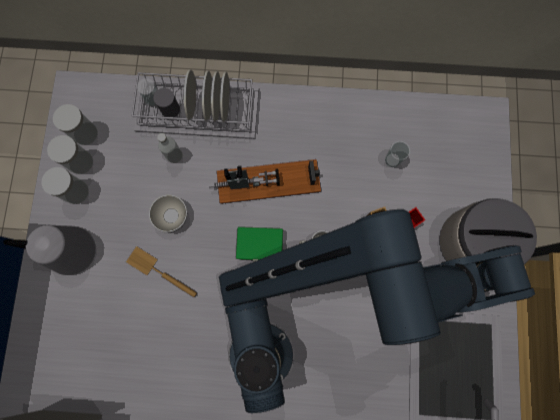

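The scene view shows the wooden caddy at about (157,205), between the red look-alike (120,198) and the pink one (193,185). The clamp board spans (210..362, 250..298), with its end jaw at (218,260) and grip and trigger at (328..348,235). The mug is at (236,195) and the lunchbox at (310,210).

Run:
```python
from h import *
a=dict(np.load('s0.npz'));b=dict(np.load('t0.npz'))
for n,c in(('s',a),('t',b)):
    P=cloud(c);hsv=cv2.cvtColor(c['frame'],cv2.COLOR_RGB2HSV)
    H,S,V=[hsv[...,i] for i in range(3)]
    ok=c['depth']>0
    # board
    m=ok&(abs(P[...,2]-.018)<.006)&(H<18)&(S>120)
    k,l,st,_=cv2.connectedComponentsWithStats(m.astype(np.uint8))
    i=1+st[1:,4].argmax(); q=P[l==i]
    r=cv2.minAreaRect((q[:,:2]*1000).astype(np.float32)); print(n,'board',len(q),r,q[:,2].mean(),cv2.boxPoints(r).round(0).tolist())
    if n=='s':
        for nm,(u0,u1,v0,v1) in dict(caddy=(140,176,180,230),pink=(177,208,160,208),red=(104,134,176,222),mug=(218,264,172,218)).items():
            s=np.zeros_like(ok);s[v0:v1,u0:u1]=1
            q=P[s&ok&(P[...,2]>.03)]
            t=q[q[:,2]>q[:,2].max()-.008]
            print(nm,q[:,2].max(),cv2.minAreaRect((t[:,:2]*1000).astype(np.float32)),cv2.minAreaRect((q[:,:2]*1000).astype(np.float32)))
    # jaw & grip
    m=ok&(P[...,2]>.06)&(P[...,2]<.2)
    x=P[m]; 
    # tall stuff around board
    np.save(n+'P.npy',P)
im=cv2.cvtColor(a['frame'],cv2.COLOR_RGB2BGR)
A=cv2.resize(im[150:230,95:275],None,fx=4.4,fy=4.4,interpolation=cv2.INTER_CUBIC)[:300,:792]
B=cv2.resize(im[215:305,200:380],None,fx=4.4,fy=4.4,interpolation=cv2.INTER_CUBIC)[:300,:792]
cv2.imwrite('pics/c0.png',np.vstack([A,B]))
```

```text
s board 3798 ((594.555908203125, 16.060012817382812), (120.54108428955078, 356.29730224609375), 10.48888874053955) 0.017638832318541936 [[503.0, 180.0], [568.0, -170.0], [686.0, -148.0], [621.0, 202.0]]
caddy 0.09960792322998557 ((474.29229736328125, -366.015625), (57.518035888671875, 54.49827575683594), 24.130191802978516) ((475.0899963378906, -366.2115783691406), (59.583492279052734, 55.87399673461914), 24.482351303100586)
pink 0.09833762334722329 ((365.29864501953125, -310.2355041503906), (58.184017181396484, 57.221073150634766), 71.87483978271484) ((364.4937438964844, -310.2505798339844), (59.89069366455078, 60.15243911743164), 72.72899627685547)
red 0.09932264564738624 ((478.2881164550781, -476.5010070800781), (59.182891845703125, 54.113319396972656), 36.643272399902344) ((478.8143615722656, -476.10955810546875), (60.49463653564453, 54.113319396972656), 36.643272399902344)
mug 0.09378954038320342 ((377.31793212890625, -179.72140502929688), (82.82164764404297, 75.95181274414062), 17.212909698486328) ((382.9605712890625, -170.057861328125), (110.40760040283203, 81.83323669433594), 60.67592239379883)
t board 1942 ((590.334716796875, 19.398712158203125), (119.32989501953125, 357.23516845703125), 10.752847671508789) 0.018406308388357138 [[498.0, 184.0], [565.0, -167.0], [682.0, -145.0], [616.0, 206.0]]
```

View pics/c0.png

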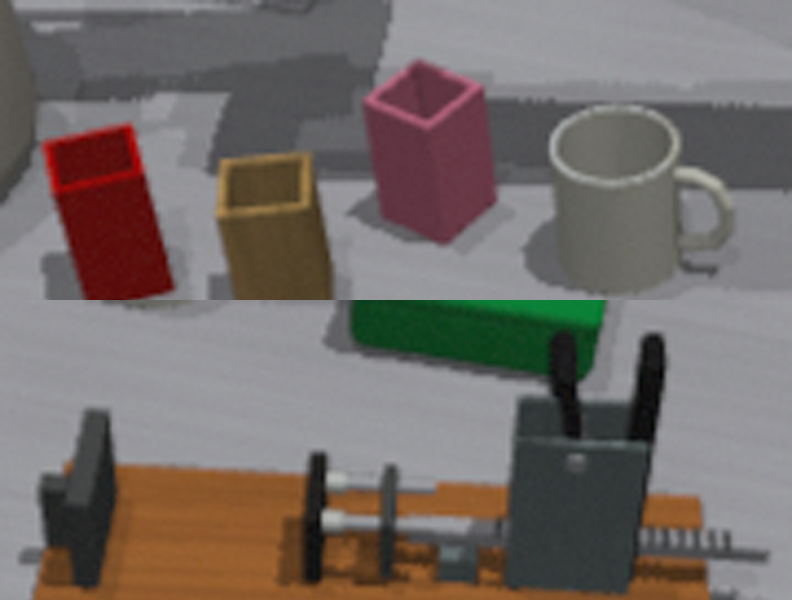

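The crop confirms the caddy is the plain wood one, open-topped and upright. The clamp's jaw lies toward -y, and grip and trigger toward +y. Board size (120 x 356 mm) and caddy size match the given values. Now I'll go above the caddy.

Call:
{"fn": "play_rows", "kwargs": {
  "commands": [
    [[0.05,0.05,0],[0,0,0.35]],
    [[0.1,0.1,0],[0,0,0.7]],
    [[0.15,0.15,0],[0,0,1.1]],
    [[0.202,0.197,0],[0,0,1.541]],
    [[0.202,0.197,0],[0,0,1.541]],
    [[0.202,0.197,0],[0,0,1.541]],
    [[0.202,0.197,0],[0,0,1.541]],
    [[0.202,0.197,0],[0,0,1.541]],
    [[0.202,0.197,0],[0,0,1.541]],
    [[0.202,0.197,0],[0,0,1.541]]
  ],
  "gripper": 0.087
}}

```text
time_s: 1.35
position: [0.4741, -0.3652, 0.2161]
tcp_rot: [[0.913, -0.001, -0.408], [0.408, 0.001, 0.913], [-0.0, -1.0, 0.001]]
force: [-1.4, 0.7, -0.5]
opening: 1.002
```

Run:
```python
from h import *
s=read_state();print(s['position'],s['tcp_rot'].round(3).tolist(),s['joint_positions'].round(1))
a=shot('scene','s1');b=shot('top','t1')
im=[cv2.cvtColor(x['frame'],cv2.COLOR_RGB2BGR) for x in(a,b)]
A=cv2.resize(im[0][80:240,90:290],None,fx=3,fy=3,interpolation=cv2.INTER_CUBIC)[:,:400]
B=cv2.resize(im[1][150:310,300:433],None,fx=3,fy=3,interpolation=cv2.INTER_CUBIC)[:480,:399]
cv2.imwrite('pics/c1.png',np.hstack([A,B]))
P=cloud(b)
for nm,(u,v) in dict(ca=(378,210)).items():
    s=np.zeros((420,560),bool);s[v-25:v+25,u-25:u+25]=1
    q=P[s&(b['depth']>0)&(P[...,2]>.085)&(P[...,2]<.103)]
    if len(q)>5: print(nm,len(q),cv2.minAreaRect((q[:,:2]*1000).astype(np.float32)))
```

```text
[ 0.47409421 -0.36524601  0.21610575] [[0.913, -0.001, -0.408], [0.408, 0.001, 0.913], [-0.0, -1.0, 0.001]] [-48.3  28.2  86.   -0.   65.8 -72.4]
```

View pics/c1.png

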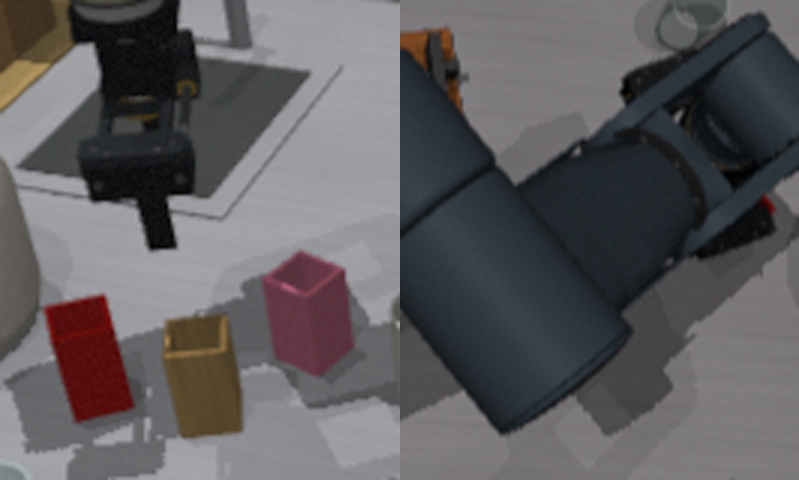

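The gripper hangs behind and above the caddy in perspective, with nothing between them. I'll descend straddling it, keeping 16 mm clearance per side.

Call:
{"fn": "play_rows", "kwargs": {
  "commands": [
    [[0,-0.001,-0.03],[0,0,0]],
    [[0,-0.001,-0.06],[0,0,0]],
    [[0,-0.001,-0.08],[0,0,0]],
    [[0,-0.001,-0.1],[0,0,0]],
    [[0,-0.001,-0.12],[0,0,0]],
    [[0,-0.001,-0.135],[0,0,0]],
    [[0,-0.001,-0.14],[0,0,0]],
    [[0,-0.001,-0.14],[0,0,0]]
  ]
}}

```text
time_s: 2.45
position: [0.4744, -0.3666, 0.0765]
tcp_rot: [[0.913, -0.0, -0.409], [0.409, 0.0, 0.913], [-0.0, -1.0, 0.0]]
force: [0.0, -0.2, -0.4]
opening: 1.003
```

Run:
```python
from h import *
print(read_state()['position'])
a=shot('scene','s2')
im=cv2.cvtColor(a['frame'],cv2.COLOR_RGB2BGR)
cv2.imwrite('pics/c2.png',cv2.resize(im[130:240,80:230],None,fx=5,fy=5,interpolation=cv2.INTER_CUBIC))
```

```text
[ 0.47441464 -0.36661784  0.0765027 ]
```

View pics/c2.png

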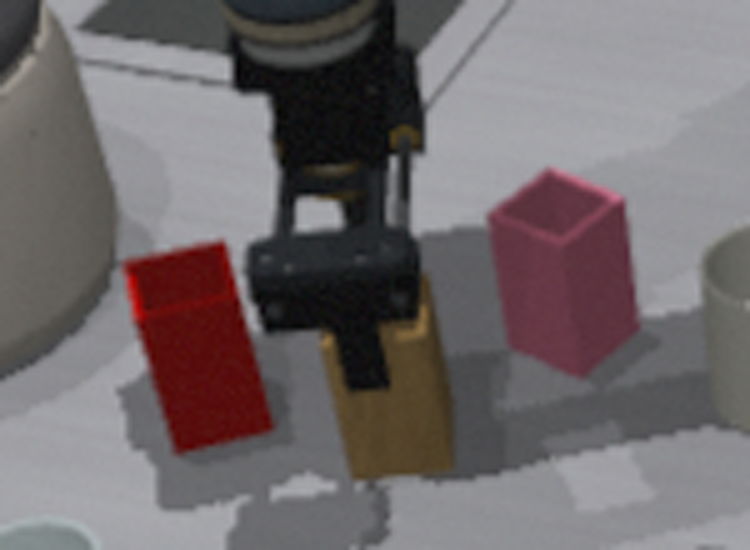

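Run:
```python
from h import *
a=dict(np.load('s2.npz'));P=cloud(a);T=a['cam_to_world'];K=a['mtx']
def proj(p):
    q=T[:3,:3].T@(np.array(p)-T[:3,3]);q=K@q;return q[:2]/q[2]
ex=np.array([.913,.409]);ey=np.array([-.409,.913]);c=np.array([.4744,-.3666])
# predicted crop pixels of finger tip centre (inner face) and finger corners
for d in(.0435,.0585):
  for w in(-.0095,.0095):
    print('tip',d,w,((proj([*(c+ex*d+ey*w),.0515])-[80,130])*5).round(0))
for w in(-.027,.027):
  for z in(0,.095): print('caddy',w,z,((proj([*(c+ex*.027+ey*w),z])-[80,130])*5).round(0))
hsv=cv2.cvtColor(a['frame'],cv2.COLOR_RGB2HSV);V=hsv[...,2];S=hsv[...,1]
R=P[130:240,80:230];q=R.reshape(-1,3);col=hsv[130:240,80:230].reshape(-1,3)
m=(col[:,1]>70)&(col[:,0]>12)&(col[:,0]<28)&(q[:,2]>.01)&(q[:,2]<.04)&(q[:,0]>.4)
l=np.c_[(q[m,:2]-c)@ex,(q[m,:2]-c)@ey];print('caddy low face',m.sum(),np.percentile(l,[2,20,50,80,98],axis=0).round(4).tolist())
m=(col[:,2]<60)&(q[:,2]>.05)&(q[:,2]<.08)&(abs((q[:,:2]-c)@ex-.055)<.015)
l=np.c_[(q[m,:2]-c)@ex,(q[m,:2]-c)@ey];print('finger',m.sum(),np.percentile(l,[5,50,95],axis=0).round(4).tolist())
```

```text
tip 0.0435 -0.0095 [363. 425.]
tip 0.0435 0.0095 [400. 421.]
tip 0.0585 -0.0095 [362. 444.]
tip 0.0585 0.0095 [400. 440.]
caddy -0.027 0 [348. 479.]
caddy -0.027 0.095 [315. 344.]
caddy 0.027 0 [449. 469.]
caddy 0.027 0.095 [422. 334.]
caddy low face 199 [[-0.0149, -0.0242], [0.0235, -0.0129], [0.0259, 0.0046], [0.0274, 0.0238], [0.0299, 0.0276]]Traceback (most recent call last):
  File "<stdin>", line 17, in <module>
    return _quantile_unchecked(
        a, q, axis, out, overwrite_input, method, keepdims, weights)
    return _ureduce(a,
                    func=_quantile_ureduce_func,
    ...<5 lines>...
                    overwrite_input=overwrite_input,
                    method=method)
    r = func(a, **kwargs)
    result = _quantile(arr,
                       quantiles=q,
    ...<2 lines>...
                       out=out,
                       weights=wgt)
    slices_having_nans = np.isnan(arr[-1, ...])
                                  ~~~^^^^^^^^^
IndexError: index -1 is out of bounds for axis 0 with size 0
```

Run:
```python
from h import *
a=dict(np.load('s2.npz'));P=cloud(a)
c=np.array([.4744,-.3666]);ex=np.array([.913,.409]);ey=np.array([-.409,.913])
for (x,y) in [(355,350),(365,365),(368,380),(350,330),(380,340),(300,320),(400,310),(300,260),(390,250)]:
    u,v=80+x//5,130+y//5;p=P[v,u];print((x,y),a['frame'][v,u],p.round(4),((p[:2]-c)@ex).round(4),((p[:2]-c)@ey).round(4))
```

```text
(355, 350) [10 11 13] [ 0.5222 -0.3494  0.1077] 0.0507 -0.0039
(365, 365) [12 12 13] [ 0.523  -0.3451  0.0994] 0.0532 -0.0002
(368, 380) [17 15 16] [ 0.5216 -0.348   0.0876] 0.0507 -0.0023
(350, 330) [19 17 18] [ 0.5283 -0.3456  0.1263] 0.0578 -0.0028
(380, 340) [61 51 33] [ 0.4985 -0.3494  0.0952] 0.029 0.0058
(300, 320) [17 15 16] [ 0.5594 -0.3505  0.1562] 0.0842 -0.0201
(400, 310) [27 25 25] [ 0.5422 -0.3065  0.1581] 0.0865 0.0272
(300, 260) [41 44 47] [ 0.5586 -0.3432  0.1932] 0.0864 -0.0131
(390, 250) [44 47 49] [ 0.5422 -0.3052  0.1945] 0.087 0.0284
```

Run:
```python
from h import *
for f in('s0','s1','s2'):
    a=dict(np.load(f+'.npz'));P=cloud(a)
    c={'s0':[.272,-.562],'s1':[.4741,-.3652],'s2':[.4744,-.3666]}[f]
    R=np.array([[.913,.408],[-.408,.913]]) if f!='s0' else np.array([[.436,-.9],[.9,.436]])
    q=P[(a['depth']>0)&(P[...,2]>.03)];col=a['frame'][(a['depth']>0)&(P[...,2]>.03)]
    l=(q[:,:2]-c)@R.T
    m=(abs(l[:,0])<.065)&(abs(l[:,1])<.012)&(col.max(1)<45)
    s=q[m]; 
    print(f,np.sort(s[:,2])[:12].round(4))
```

```text
s0 [0.2231 0.2233 0.2245 0.2274 0.2277 0.2279 0.2285 0.2295 0.2296 0.23
 0.2301 0.2309]
s1 [0.2224 0.2234 0.2235 0.2239 0.2243 0.2247 0.2249 0.2259 0.226  0.2266
 0.2271 0.2274]
s2 [0.0643 0.0693 0.0709 0.0832 0.0842 0.0843 0.0849 0.085  0.085  0.0851
 0.0859 0.0859]
```

In this image the fingertips are at z≈0.083, about 30 mm higher than the stated geometry gives. The same offset shows in all three images. The caddy projection itself matches, so I'll go 20 mm lower, which is safe under either reading, and then close.

Call:
{"fn": "play_rows", "kwargs": {
  "commands": [
    [[0,0,-0.008],[0,0,0]],
    [[0,0,-0.016],[0,0,0]],
    [[0,0,-0.02],[0,0,0]],
    [[0,0,-0.02],[0,0,0]]
  ]
}}

```text
time_s: 3.0
position: [0.4741, -0.3662, 0.056]
tcp_rot: [[0.913, -0.001, -0.409], [0.409, 0.001, 0.913], [-0.0, -1.0, 0.001]]
force: [-0.1, -0.8, 0.2]
opening: 0.996
```

Call:
{"fn": "play_rows", "kwargs": {
  "commands": [
    [[0,0,0],[0,0,0]],
    [[0,0,0],[0,0,0]],
    [[0,0,0],[0,0,0]],
    [[0,0,0],[0,0,0]],
    [[0,0,0],[0,0,0]],
    [[0,0,0],[0,0,0]]
  ],
  "gripper": 0.04
}}

```text
time_s: 3.75
position: [0.4744, -0.3666, 0.0567]
tcp_rot: [[0.913, 0.0, -0.409], [0.409, -0.0, 0.913], [0.0, -1.0, -0.0]]
force: [1.1, -0.3, 0.3]
opening: 0.619
```

Run:
```python
from h import *
s=read_state();print(s['position'],s['opening'],s['force'],s['moment'])
a=shot('scene','s3')
im=cv2.cvtColor(a['frame'],cv2.COLOR_RGB2BGR)
cv2.imwrite('pics/c3.png',cv2.resize(im[130:240,80:230],None,fx=5,fy=5,interpolation=cv2.INTER_CUBIC))
```

```text
[ 0.47443402 -0.36655993  0.05667537] 0.6185234062626737 [ 1.1023232  -0.33211847  0.33742711] [ 0.00503097 -0.08006564 -0.00559094]
```

View pics/c3.png

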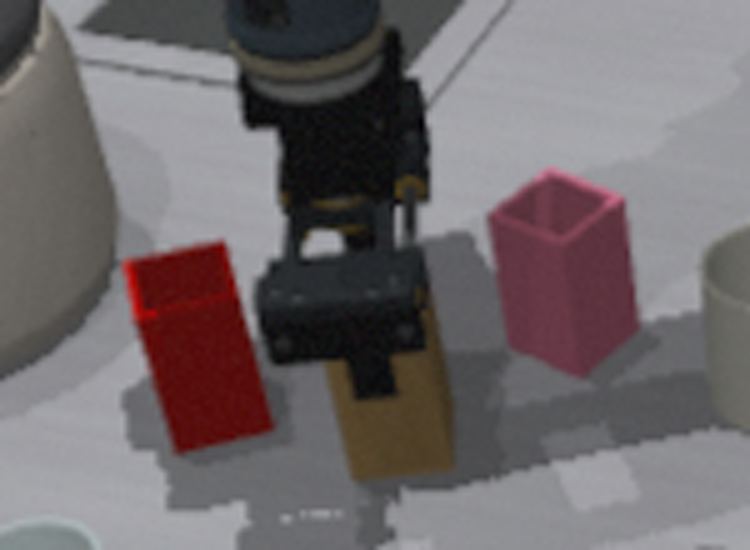

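The opening reads 53.8 mm, so the caddy is held by the wooden faces with its neighbours clear. Next I'll lift, and work out the clamp pose from the jaw and grip.

Call:
{"fn": "play_rows", "kwargs": {
  "commands": [
    [[0,0,0.01],[0,0,0]],
    [[0,0,0.03],[0,0,0]],
    [[0,0,0.06],[0,0,0]],
    [[0,0,0.09],[0,0,0]],
    [[0,0,0.115],[0,0,0]],
    [[0,0,0.12],[0,0,0]],
    [[0,0,0.12],[0,0,0]]
  ]
}}

```text
time_s: 4.68
position: [0.474, -0.3662, 0.1763]
tcp_rot: [[0.913, -0.0, -0.409], [0.409, 0.0, 0.913], [-0.0, -1.0, 0.0]]
force: [0.0, 0.4, -1.7]
opening: 0.619
```

Run:
```python
from h import *
s=read_state();print(s['position'],s['opening'],s['force'])
u=np.array([.185,-.9827]);w=np.array([.9827,.185]);o=np.array([.5925,.0177])-.005*u
print('origin',o)
for n in('s0','t0'):
    a=dict(np.load(n+'.npz'));P=cloud(a);q=P[a['depth']>0];col=a['frame'][a['depth']>0]
    l=np.c_[(q[:,:2]-o)@u,(q[:,:2]-o)@w,q[:,2]]*1000
    dark=col.max(1).astype(int)<90
    f=lambda nm,m:print(n,nm,m.sum(),np.percentile(l[m],[3,25,50,75,97],axis=0).round(1).tolist()) if m.sum()>3 else print(n,nm,0)
    f('jaw top',(abs(l[:,0]-155)<25)&(abs(l[:,1])<45)&(l[:,2]>79)&(l[:,2]<95))
    f('jaw face',(abs(l[:,0]-150)<12)&(abs(l[:,1])<30)&(l[:,2]>30)&(l[:,2]<78))
    f('grip',(abs(l[:,0]+128)<14)&(abs(l[:,1])<25)&(l[:,2]>145)&(l[:,2]<190))
    f('bar',(abs(l[:,0]+85)<15)&(abs(l[:,1])<30)&(l[:,2]>145)&(l[:,2]<190))
    f('pad top',(l[:,0]>25)&(l[:,0]<75)&(abs(l[:,1])<32)&(l[:,2]>60)&(l[:,2]<85))
    f('cheek top',(abs(l[:,0]+98)<45)&(abs(l[:,1])<25)&(l[:,2]>122)&(l[:,2]<138))
b=shot('scene','s4');P=cloud(b);hsv=cv2.cvtColor(b['frame'],cv2.COLOR_RGB2HSV)
c=s['position'][:2]
ex=np.array([.913,.409]);ey=np.array([-.409,.913])
m=(b['depth']>0)&(hsv[...,0]>10)&(hsv[...,0]<28)&(hsv[...,1]>70)&(P[...,2]>.09)&(np.linalg.norm(P[...,:2]-c,axis=-1)<.06)
q=P[m];l=np.c_[(q[:,:2]-c)@ex,(q[:,:2]-c)@ey,q[:,2]]*1000
print('held',m.sum(),np.percentile(l,[1,5,25,50,75,95,99],axis=0).round(1).tolist())
cv2.imwrite('pics/c4.png',cv2.resize(cv2.cvtColor(b['frame'],cv2.COLOR_RGB2BGR)[60:220,80:230],None,fx=3.7,fy=3.7))
```

```text
[ 0.47402346 -0.36621239  0.17632724] 0.6193358227895505 [ 0.02042236  0.41483177 -1.68883739]
origin [0.591575  0.0226135]
s0 jaw top 146 [[152.8, -31.9, 80.2], [155.3, -14.0, 83.2], [158.8, 3.8, 84.6], [162.3, 21.1, 85.3], [166.0, 33.6, 86.8]]
s0 jaw face 79 [[152.2, -27.8, 32.2], [152.6, -13.4, 43.0], [152.9, 1.4, 54.5], [153.0, 16.2, 64.7], [153.5, 26.3, 76.1]]
s0 grip 121 [[-130.2, -9.7, 148.3], [-127.3, 1.6, 158.4], [-123.9, 9.8, 173.4], [-120.9, 11.8, 181.2], [-119.2, 13.7, 183.8]]
s0 bar 109 [[-88.4, -17.3, 148.0], [-85.8, -7.3, 166.8], [-83.2, 6.1, 170.8], [-79.3, 14.4, 172.9], [-75.5, 18.0, 174.9]]
s0 pad top 125 [[26.4, -22.4, 60.9], [33.3, -9.8, 65.0], [37.5, 3.6, 70.3], [40.8, 17.8, 71.9], [44.5, 25.0, 73.6]]
s0 cheek top 230 [[-127.8, -17.4, 122.4], [-113.2, -12.9, 125.5], [-94.1, 11.8, 128.1], [-78.4, 15.7, 130.2], [-63.2, 17.8, 136.7]]
t0 jaw top 83 [[148.3, -32.6, 80.5], [151.3, -18.2, 83.7], [155.0, -0.3, 85.5], [158.3, 17.0, 87.4], [161.5, 31.7, 91.3]]
t0 jaw face 22 [[147.9, -26.5, 35.1], [148.1, -17.5, 43.2], [148.4, -3.7, 54.9], [148.7, 13.0, 64.4], [148.9, 23.8, 75.3]]
t0 grip 45 [[-135.1, -13.4, 149.8], [-131.6, -11.2, 171.5], [-128.3, -2.8, 181.5], [-125.4, 3.7, 183.4], [-123.7, 11.6, 187.9]]
t0 bar 52 [[-94.4, -17.6, 157.4], [-90.2, -9.4, 169.7], [-86.0, 0.7, 172.7], [-82.8, 9.8, 175.2], [-80.0, 17.6, 179.3]]
t0 pad top 56 [[26.0, -24.3, 63.1], [30.4, -15.1, 67.3], [33.8, -1.0, 70.1], [37.1, 12.9, 74.5], [39.8, 23.4, 79.8]]
t0 cheek top 81 [[-130.1, -18.6, 122.6], [-116.7, -15.6, 126.0], [-102.2, -10.2, 129.5], [-86.0, 13.3, 132.6], [-69.4, 16.9, 137.2]]
held 716 [[-33.2, -24.7, 121.4], [-17.4, -22.1, 125.6], [23.0, -10.5, 144.0], [25.5, 8.4, 167.6], [27.0, 21.9, 195.8], [29.4, 27.8, 278.5], [36.1, 31.0, 296.9]]
```

The caddy is held and lifted with no slip. The two cameras disagree on the jaw by ±2 mm, so their mean puts the seat at about (0.6145, -0.099). I'll carry it over, stopping short of the jaw.

Call:
{"fn": "play_rows", "kwargs": {
  "commands": [
    [[0.007,0.014,0.005],[0,0,-0.02]],
    [[0.024,0.048,0.01],[0,0,-0.05]],
    [[0.045,0.089,0.01],[0,0,-0.08]],
    [[0.066,0.13,0.01],[0,0,-0.11]],
    [[0.087,0.171,0.01],[0,0,-0.15]],
    [[0.108,0.212,0.01],[0,0,-0.18]],
    [[0.125,0.246,0.01],[0,0,-0.21]],
    [[0.135,0.267,0.01],[0,0,-0.23]],
    [[0.139,0.274,0.005],[0,0,-0.236]],
    [[0.139,0.274,0],[0,0,-0.236]]
  ]
}}

```text
time_s: 5.98
position: [0.6127, -0.0924, 0.1751]
tcp_rot: [[0.983, -0.002, -0.185], [0.185, 0.0, 0.983], [-0.002, -1.0, 0.001]]
force: [0.3, 0.8, -1.8]
opening: 0.619
```

Call:
{"fn": "play_rows", "kwargs": {
  "commands": [
    [[0,0,-0.02],[0,0,0]],
    [[0,0,-0.04],[0,0,0]],
    [[0,0,-0.06],[0,0,0]],
    [[0,0,-0.075],[0,0,0]],
    [[0,0,-0.08],[0,0,0]],
    [[0,0,-0.08],[0,0,0]]
  ]
}}

```text
time_s: 6.72
position: [0.6132, -0.0929, 0.0963]
tcp_rot: [[0.983, -0.0, -0.183], [0.183, 0.0, 0.983], [-0.0, -1.0, 0.0]]
force: [-0.1, 0.4, -2.3]
opening: 0.617
```

Run:
```python
from h import *
s=read_state();print(s['position'],s['opening'],s['force'])
a=shot('scene','s5');b=shot('top','t5')
im=[cv2.cvtColor(x['frame'],cv2.COLOR_RGB2BGR) for x in(a,b)]
A=cv2.resize(im[0][160:310,195:345],None,fx=4,fy=4,interpolation=cv2.INTER_CUBIC)[:,:500]
B=cv2.resize(im[1][120:245,270:345],None,fx=4,fy=4,interpolation=cv2.INTER_CUBIC)
B=cv2.copyMakeBorder(B,0,100,0,0,0)
cv2.imwrite('pics/c5.png',np.hstack([A,B]))
u=np.array([.185,-.9827]);w=np.array([.9827,.185]);o=np.array([.5922,.0220])
for n,c in(('s',a),('t',b)):
    P=cloud(c);hsv=cv2.cvtColor(c['frame'],cv2.COLOR_RGB2HSV)
    l=np.stack([(P[...,:2]-o)@u,(P[...,:2]-o)@w,P[...,2]],-1)*1000
    m=(c['depth']>0)&(abs(l[...,0]-113)<45)&(abs(l[...,1])<40)&(l[...,2]>35)&(l[...,2]<125)&(hsv[...,1]>70)&(hsv[...,0]>12)&(hsv[...,0]<28)
    print(n,m.sum(),np.percentile(l[m],[1,5,25,50,75,95,99],axis=0).round(1).tolist() if m.sum() else 0)
    m=(c['depth']>0)&(abs(l[...,0]-150)<12)&(abs(l[...,1])<30)&(l[...,2]>30)&(l[...,2]<78)&(hsv[...,1]<90)
    print(n,'jaw',m.sum(),np.percentile(l[m],[5,50,95],axis=0).round(1).tolist() if m.sum() else 0)
```

```text
[ 0.61323216 -0.09294608  0.09634551] 0.6168979872034616 [-0.07831745  0.37642339 -2.2876861 ]
s 534 [[89.1, -21.4, 39.7], [89.3, -10.0, 43.6], [94.2, 24.5, 56.9], [109.0, 25.7, 74.5], [128.0, 26.7, 90.4], [140.4, 28.2, 107.9], [143.0, 32.2, 119.2]]
s jaw 59 [[151.6, -8.3, 32.2], [152.2, 10.1, 54.9], [152.7, 28.0, 75.5]]
t 0 0
t jaw 0 0
```

View pics/c5.png

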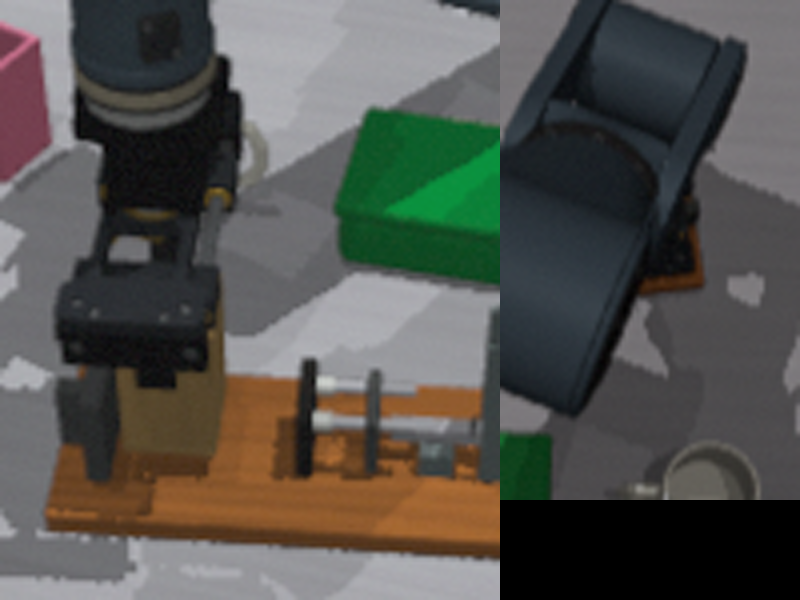

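The caddy hangs upright, 9 mm short of the jaw (caddy front at 143, jaw at 152 in the same camera) and about 2 mm to the -y side. I'll lower it to about 1 mm above the board with a 2 mm sideways correction, then slide toward the jaw.

Call:
{"fn": "play_rows", "kwargs": {
  "commands": [
    [[0.002,0,-0.008],[0,0,0]],
    [[0.002,0,-0.016],[0,0,0]],
    [[0.002,0,-0.02],[0,0,0]],
    [[0.002,0,-0.02],[0,0,0]],
    [[0.0026,-0.003,-0.02],[0,0,0]],
    [[0.003,-0.005,-0.02],[0,0,0]],
    [[0.0032,-0.0065,-0.02],[0,0,0]],
    [[0.0032,-0.0065,-0.02],[0,0,0]]
  ]
}}

```text
time_s: 7.82
position: [0.6166, -0.0993, 0.0767]
tcp_rot: [[0.983, 0.0, -0.184], [0.184, -0.0, 0.983], [0.0, -1.0, -0.0]]
force: [0.1, 0.2, -2.7]
opening: 0.618
```

Call:
{"fn": "play_rows", "kwargs": {
  "commands": [
    [[0.0002,-0.001,0],[0,0,0]],
    [[0.0002,-0.001,0],[0,0,0]]
  ]
}}

```text
time_s: 8.07
position: [0.6168, -0.1001, 0.0766]
tcp_rot: [[0.983, 0.0, -0.184], [0.184, -0.0, 0.983], [0.0, -1.0, -0.0]]
force: [0.8, -0.3, -2.1]
opening: 0.618
```

Call:
{"fn": "play_rows", "kwargs": {
  "commands": [
    [[0.0002,-0.001,0],[0,0,0]],
    [[0.0002,-0.001,0],[0,0,0]]
  ]
}}

```text
time_s: 8.32
position: [0.6169, -0.101, 0.0765]
tcp_rot: [[0.983, -0.0, -0.184], [0.184, 0.0, 0.983], [-0.0, -1.0, 0.0]]
force: [-0.1, 0.0, -2.4]
opening: 0.616
```

Call:
{"fn": "play_rows", "kwargs": {
  "commands": [
    [[0.0002,-0.001,0],[0,0,0]],
    [[0.0002,-0.001,0],[0,0,0]]
  ]
}}

```text
time_s: 8.57
position: [0.6169, -0.1011, 0.0766]
tcp_rot: [[0.983, -0.001, -0.184], [0.184, 0.001, 0.983], [-0.0, -1.0, 0.002]]
force: [-0.1, 4.3, -0.5]
opening: 0.615
```

Call:
{"fn": "play_rows", "kwargs": {
  "commands": [
    [[0.0002,-0.001,0],[0,0,0]],
    [[0.0002,-0.001,0],[0,0,0]]
  ]
}}

```text
time_s: 8.82
position: [0.6169, -0.1011, 0.0766]
tcp_rot: [[0.983, -0.001, -0.184], [0.184, 0.003, 0.983], [-0.0, -1.0, 0.003]]
force: [0.2, 7.2, 0.2]
opening: 0.621
```

Run:
```python
from h import *
s=read_state();print(s['position'],s['opening'],s['force'],s['moment'])
a=shot('scene','s6')
u=np.array([.185,-.9827]);w=np.array([.9827,.185]);o=np.array([.5922,.0220])
P=cloud(a);hsv=cv2.cvtColor(a['frame'],cv2.COLOR_RGB2HSV)
l=np.stack([(P[...,:2]-o)@u,(P[...,:2]-o)@w,P[...,2]],-1)*1000
m=(a['depth']>0)&(abs(l[...,0]-113)<45)&(abs(l[...,1])<40)&(l[...,2]>35)&(l[...,2]<125)&(hsv[...,1]>70)&(hsv[...,0]>12)&(hsv[...,0]<28)
print(np.percentile(l[m],[1,5,25,50,75,95,99],axis=0).round(1).tolist())
```

```text
[ 0.61686122 -0.10111308  0.07660267] 0.6208854432132339 [0.21311859 7.20532648 0.18240739] [ 1.13511081 -0.08850353  0.20203849]
[[97.7, -22.7, 35.8], [97.9, -13.8, 38.4], [99.2, 26.0, 48.6], [114.7, 27.7, 62.5], [134.5, 28.9, 76.5], [148.7, 30.3, 101.2], [151.0, 37.0, 111.3]]
```

Contact with the jaw gives 7 N. I'll ease it off and lower onto the board.

Call:
{"fn": "play_rows", "kwargs": {
  "commands": [
    [[-0.0003,0.0018,0],[0,0,0]],
    [[-0.0003,0.0018,-0.001],[0,0,0]],
    [[-0.0003,0.0018,-0.0015],[0,0,0]],
    [[-0.0003,0.0018,-0.0015],[0,0,0]]
  ]
}}

```text
time_s: 9.38
position: [0.6169, -0.101, 0.075]
tcp_rot: [[0.983, -0.0, -0.184], [0.184, 0.0, 0.983], [-0.0, -1.0, 0.0]]
force: [-0.8, 4.0, -0.5]
opening: 0.621
```

Call:
{"fn": "play_rows", "kwargs": {
  "commands": [
    [[0,0,-0.0005],[0,0,0]],
    [[0,0,-0.0005],[0,0,0]]
  ]
}}

```text
time_s: 9.62
position: [0.617, -0.101, 0.0747]
tcp_rot: [[0.983, -0.0, -0.184], [0.184, 0.0, 0.983], [-0.0, -1.0, 0.0]]
force: [-0.2, 3.6, 1.5]
opening: 0.617
```

Call:
{"fn": "play_rows", "kwargs": {
  "commands": [
    [[0,0,-0.0005],[0,0,0]],
    [[0,0,-0.0005],[0,0,0]]
  ]
}}

```text
time_s: 9.88
position: [0.617, -0.101, 0.0747]
tcp_rot: [[0.983, -0.0, -0.184], [0.184, 0.0, 0.983], [0.0, -1.0, 0.0]]
force: [-0.8, 4.7, 4.3]
opening: 0.62
```

It is seated on the board at z 0.0747, as predicted, and touching the jaw. Now I'll release it and lift straight up.

Call:
{"fn": "play_rows", "kwargs": {
  "commands": [
    [[0,0.0002,0.0006],[0,0,0]],
    [[0,0.0002,0.0006],[0,0,0]],
    [[0,0.0002,0.0006],[0,0,0]],
    [[0,0.0002,0.0006],[0,0,0]],
    [[0,0.0002,0.0006],[0,0,0]],
    [[0,0.0002,0.0006],[0,0,0]]
  ],
  "gripper": 0.087
}}

```text
time_s: 10.62
position: [0.617, -0.1011, 0.0746]
tcp_rot: [[0.983, 0.0, -0.184], [0.184, -0.0, 0.983], [-0.0, -1.0, -0.0]]
force: [-1.0, 0.2, -0.7]
opening: 0.998
```

Call:
{"fn": "play_rows", "kwargs": {
  "commands": [
    [[0,0,0.01],[0,0,0]],
    [[0,0,0.03],[0,0,0]],
    [[0,0,0.06],[0,0,0]],
    [[0,0,0.1],[0,0,0]],
    [[0,0,0.15],[0,0,0]],
    [[0,0,0.2],[0,0,0]],
    [[0,0,0.2],[0,0,0]]
  ]
}}

```text
time_s: 11.5
position: [0.6199, -0.1019, 0.2808]
tcp_rot: [[0.983, 0.011, -0.184], [0.184, -0.004, 0.983], [0.01, -1.0, -0.006]]
force: [-0.6, -0.8, 0.1]
opening: 1.0
```

Run:
```python
from h import *
s=read_state();print(s['position'],s['opening'],s['force'],s['joint_positions'].round(1))
a=shot('scene','s7')
u=np.array([.185,-.9827]);w=np.array([.9827,.185]);o=np.array([.5922,.0220])
P=cloud(a);hsv=cv2.cvtColor(a['frame'],cv2.COLOR_RGB2HSV)
l=np.stack([(P[...,:2]-o)@u,(P[...,:2]-o)@w,P[...,2]],-1)*1000
m=(a['depth']>0)&(abs(l[...,0]-113)<45)&(abs(l[...,1])<40)&(l[...,2]>35)&(l[...,2]<125)&(hsv[...,1]>70)&(hsv[...,0]>12)&(hsv[...,0]<28)
print(np.percentile(l[m],[1,5,25,50,75,95,99],axis=0).round(1).tolist())
m&=l[...,2]>105
print(cv2.minAreaRect(l[m][:,:2].astype(np.float32)))
cv2.imwrite('pics/c7.png',cv2.resize(cv2.cvtColor(a['frame'],cv2.COLOR_RGB2BGR)[170:310,195:385],None,fx=4.2,fy=4.2,interpolation=cv2.INTER_CUBIC))
```

```text
[ 0.61991028 -0.10185996  0.28084291] 0.999673954062744 [-0.5928267  -0.76988695  0.14357541] [-19.5  26.6  77.7   0.   75.  -30.1]
[[97.6, -23.8, 36.3], [97.9, -22.4, 42.0], [109.3, -19.0, 67.2], [123.7, 26.5, 87.0], [138.8, 28.3, 104.0], [148.6, 29.9, 113.3], [150.9, 30.8, 114.4]]
((124.35197448730469, 3.3359527587890625), (56.43425369262695, 53.455387115478516), 89.49424743652344)
```

View pics/c7.png

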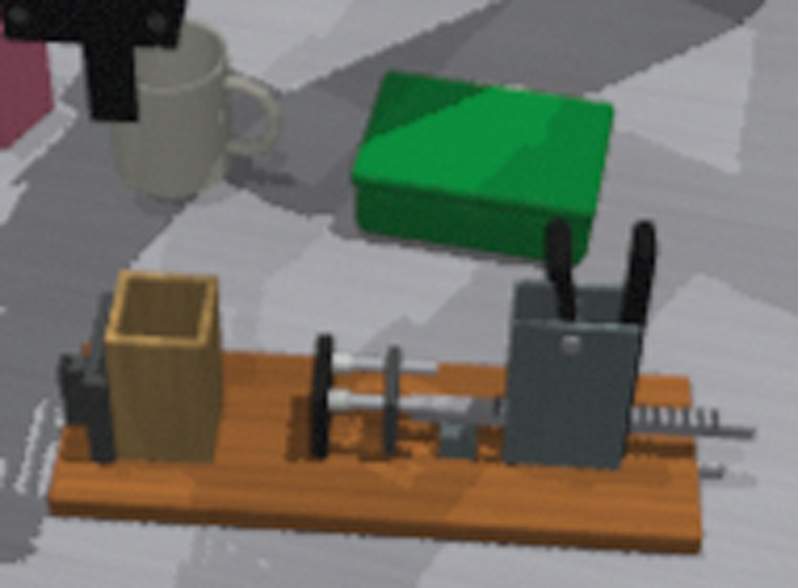

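The caddy stands free against the jaw, square within 0.5°, with its face within about 1–2 mm of centre. Grip and bar tops are at (645,230) and (558,230). I'll close the gripper and go in front of the bar to push it with the closed fingers.

Call:
{"fn": "play_rows", "kwargs": {
  "commands": [
    [[-0.007,0.036,0],[0,0,0]],
    [[-0.016,0.08,0],[0,0,0]],
    [[-0.025,0.125,0],[0,0,0]],
    [[-0.032,0.16,0],[0,0,0]],
    [[-0.035,0.178,0],[0,0,0]],
    [[-0.035,0.178,-0.02],[0,0,0]],
    [[-0.035,0.178,-0.04],[0,0,0]],
    [[-0.035,0.178,-0.06],[0,0,0]],
    [[-0.035,0.178,-0.06],[0,0,0]]
  ],
  "gripper": 0.0
}}

```text
time_s: 12.68
position: [0.5805, 0.0764, 0.2123]
tcp_rot: [[0.983, -0.006, -0.183], [0.183, -0.0, 0.983], [-0.006, -1.0, 0.001]]
force: [-0.2, 0.4, 0.6]
opening: 0.065
```

```bash
cat > look.py <<'E'
from h import *
import sys
f=sys.argv[1]
s=read_state();print(s['time_s'],s['position'].round(4),s['opening'].round(3),s['force'].round(1))
a=shot('scene',f)
u=np.array([.185,-.9827]);w=np.array([.9827,.185]);o=np.array([.5922,.0220])
print('TCP clamp',((s['position'][:2]-o)@u*1e3).round(1),((s['position'][:2]-o)@w*1e3).round(1))
P=cloud(a);hsv=cv2.cvtColor(a['frame'],cv2.COLOR_RGB2HSV);ok=a['depth']>0
l=np.stack([(P[...,:2]-o)@u,(P[...,:2]-o)@w,P[...,2]],-1)*1000
t=((s['position'][:2]-o)@u*1e3,(s['position'][:2]-o)@w*1e3)
dark=a['frame'].max(-1)<70
def pr(n,m): print(n,m.sum(),np.percentile(l[m],[2,10,50,90,98],axis=0).round(1).T.tolist() if m.sum()>3 else '')
pr('bar',ok&dark&(l[...,0]>-120)&(l[...,0]<-74)&(abs(l[...,1])<25)&(l[...,2]>158)&(l[...,2]<182))
pr('finger',ok&dark&(abs(l[...,0]-t[0])<14)&(abs(l[...,1]-t[1])<25)&(l[...,2]>140))
pr('pad',ok&dark&(l[...,0]>20)&(l[...,0]<99)&(abs(l[...,1])<32)&(l[...,2]>50)&(l[...,2]<82))
pr('padtop',ok&dark&(l[...,0]>20)&(l[...,0]<99)&(abs(l[...,1])<32)&(l[...,2]>66)&(l[...,2]<82))
wood=ok&(hsv[...,1]>70)&(hsv[...,0]>12)&(hsv[...,0]<28)&(abs(l[...,0]-123)<40)&(abs(l[...,1])<40)&(l[...,2]>35)&(l[...,2]<125)
pr('caddy',wood)
if len(sys.argv)>2:
    cv2.imwrite(f'pics/{f}c.png',cv2.resize(cv2.cvtColor(a['frame'],cv2.COLOR_RGB2BGR)[170:310,195:385],None,fx=4.2,fy=4.2,interpolation=cv2.INTER_CUBIC))
E
python3 look.py s8 c
```

```text
Traceback (most recent call last):
  File "look.py", line 4, in <module>
    s=read_state();print(s['time_s'],s['position'].round(4),s['opening'].round(3),s['force'].round(1))
                                                            ^^^^^^^^^^^^^^^^^^
AttributeError: 'float' object has no attribute 'round'
```

```bash
sed -i "s/s\['opening'\].round(3)/round(s['opening'],3)/" look.py; python3 look.py s8 c
```

```text
12.675 [0.5805 0.0764 0.2123] 0.065 [-0.2  0.4  0.6]
TCP clamp -55.6 -1.5
bar 102 [[-89.1, -88.7, -82.3, -77.8, -76.1], [-18.9, -14.7, 2.7, 16.5, 17.9], [160.5, 165.1, 171.3, 174.3, 175.5]]
finger 511 [[-69.1, -66.9, -55.5, -44.2, -42.2], [8.7, 11.2, 13.5, 21.3, 23.0], [310.1, 312.1, 343.4, 486.5, 488.1]]
pad 120 [[33.6, 34.6, 39.3, 98.0, 98.2], [-20.9, -14.7, 7.5, 23.9, 25.0], [50.8, 56.1, 70.4, 73.6, 77.9]]
padtop 85 [[34.1, 34.9, 39.4, 98.0, 98.2], [-21.4, -15.8, 3.4, 22.5, 24.2], [66.4, 68.9, 71.2, 74.4, 79.2]]
caddy 1015 [[97.8, 98.9, 124.0, 146.8, 150.5], [-23.2, -21.7, 26.5, 29.3, 30.8], [37.6, 48.2, 86.8, 112.1, 114.2]]
```

View pics/s8c.png

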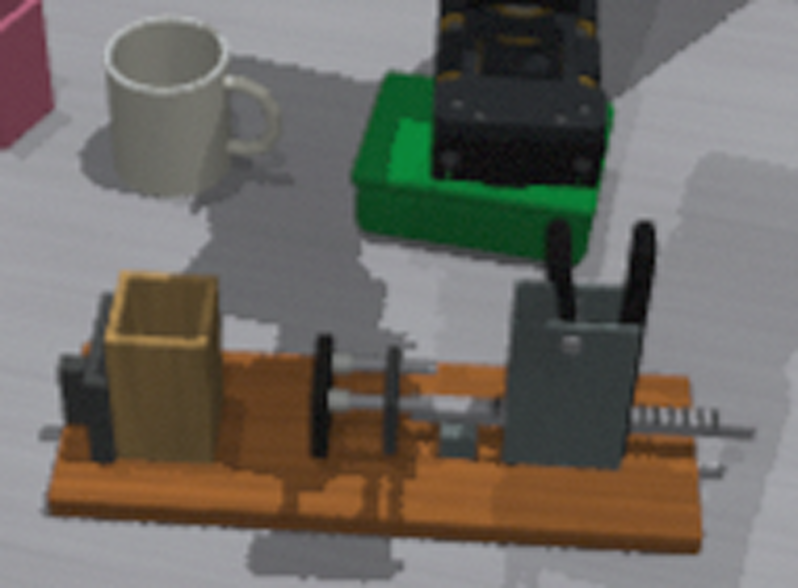

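Run:
```python
from h import *
a=dict(np.load('s8.npz'));P=cloud(a);u=np.array([.185,-.9827]);w=np.array([.9827,.185]);o=np.array([.5922,.0220])
for x,y in [(520,50),(520,85),(450,120),(520,120),(590,120),(450,172),(520,150),(520,165),(520,175),(520,180),(590,172)]:
    p=P[170+int(y/4.2),195+int(x/4.2)];print((x,y),((p[:2]-o)@u*1e3).round(1),((p[:2]-o)@w*1e3).round(1),(p[2]*1e3).round(1))
```

```text
(520, 50) -53.8 18.0 311.3
(520, 85) -52.6 70.2 330.8
(450, 120) -24.4 92.7 328.7
(520, 120) -52.6 93.2 331.0
(590, 120) -82.8 89.9 330.2
(450, 172) -25.6 85.8 294.4
(520, 150) -53.8 91.7 313.4
(520, 165) -54.8 85.1 298.2
(520, 175) -55.1 85.5 293.7
(520, 180) -55.3 84.6 290.4
(590, 172) -85.9 84.9 297.7
```

The fingers are hidden behind the gripper body here. The body bottom is at 0.290, again 33 mm above the documented value. So I'll lower to TCP z 0.145, which puts the real tips at about 0.152, below the bar centre, and feel for contact.

Call:
{"fn": "play_rows", "kwargs": {
  "commands": [
    [[0.001,-0.003,-0.02],[0,0,0]],
    [[0.001,-0.003,-0.04],[0,0,0]],
    [[0.001,-0.003,-0.06],[0,0,0]],
    [[0.001,-0.003,-0.0695],[0,0,0]],
    [[0.001,-0.003,-0.0695],[0,0,0]]
  ]
}}

```text
time_s: 13.35
position: [0.5832, 0.0738, 0.1452]
tcp_rot: [[0.983, -0.0, -0.184], [0.184, -0.0, 0.983], [-0.0, -1.0, -0.0]]
force: [-0.2, -0.2, 0.3]
opening: 0.008
```

Call:
{"fn": "play_rows", "kwargs": {
  "commands": [
    [[-0.0009,0.005,0],[0,0,0]],
    [[-0.0015,0.008,0],[0,0,0]],
    [[-0.0015,0.008,0],[0,0,0]]
  ]
}}

```text
time_s: 13.72
position: [0.5817, 0.0824, 0.1457]
tcp_rot: [[0.983, 0.001, -0.185], [0.185, -0.0, 0.983], [0.001, -1.0, -0.0]]
force: [0.1, -0.1, -0.1]
opening: 0.005
```

Call:
{"fn": "play_rows", "kwargs": {
  "commands": [
    [[-0.0004,0.002,0],[0,0,0]],
    [[-0.0007,0.004,0],[0,0,0]],
    [[-0.0007,0.004,0],[0,0,0]]
  ]
}}

```text
time_s: 14.1
position: [0.5808, 0.0862, 0.1451]
tcp_rot: [[0.983, -0.0, -0.184], [0.184, 0.0, 0.983], [-0.0, -1.0, 0.0]]
force: [-0.5, 0.8, -0.6]
opening: 0.004
```

Call:
{"fn": "play_rows", "kwargs": {
  "commands": [
    [[-0.0004,0.002,0],[0,0,0]],
    [[-0.0007,0.004,0],[0,0,0]],
    [[-0.0007,0.004,0],[0,0,0]]
  ]
}}

```text
time_s: 14.48
position: [0.5803, 0.0891, 0.1452]
tcp_rot: [[0.983, 0.0, -0.184], [0.184, -0.002, 0.983], [-0.0, -1.0, -0.002]]
force: [-0.0, -3.3, -0.3]
opening: 0.005
```

```bash
python3 look.py s9 c
```

```text
14.475 [0.5803 0.0891 0.1452] 0.005 [-0.  -3.3 -0.3]
TCP clamp -68.2 0.7
bar 2 
finger 443 [[-81.6, -79.4, -68.0, -57.1, -55.0], [11.0, 12.5, 15.1, 23.7, 24.8], [243.5, 245.7, 275.8, 420.0, 424.6]]
pad 111 [[33.5, 34.6, 39.2, 97.9, 98.2], [-21.1, -15.2, 7.6, 24.0, 25.1], [51.7, 55.7, 70.5, 73.3, 79.4]]
padtop 75 [[34.5, 35.2, 39.4, 97.7, 98.2], [-21.3, -16.6, 2.7, 21.1, 24.5], [67.2, 69.7, 71.2, 74.0, 80.5]]
caddy 1017 [[97.7, 98.9, 123.7, 146.9, 150.5], [-23.5, -21.3, 26.4, 29.3, 30.4], [38.3, 48.9, 87.3, 112.2, 114.3]]
```

Contact came at clamp x -68 as predicted, at 3 N, which fits the return spring. First squeeze.

Call:
{"fn": "play_rows", "kwargs": {
  "commands": [
    [[-0.0006,0.003,0],[0,0,0]],
    [[-0.0011,0.006,0],[0,0,0]],
    [[-0.0017,0.009,0],[0,0,0]],
    [[-0.0022,0.012,0],[0,0,0]],
    [[-0.0028,0.015,0],[0,0,0]],
    [[-0.0034,0.018,0],[0,0,0]],
    [[-0.0034,0.018,0],[0,0,0]],
    [[-0.0034,0.018,0],[0,0,0]]
  ]
}}

```text
time_s: 15.52
position: [0.5778, 0.107, 0.1462]
tcp_rot: [[0.983, 0.003, -0.184], [0.184, -0.001, 0.983], [0.002, -1.0, -0.002]]
force: [-0.7, -4.8, 3.9]
opening: 0.008
```

```bash
python3 look.py s10 c
```

```text
15.525 [0.5778 0.107  0.1462] 0.008 [-0.7 -4.8  3.9]
TCP clamp -86.2 1.6
bar 0 
finger 446 [[-99.3, -97.1, -86.3, -74.8, -72.7], [9.5, 12.9, 15.5, 24.0, 25.6], [243.8, 246.4, 278.6, 421.2, 428.1]]
pad 100 [[50.0, 50.8, 55.1, 59.3, 60.2], [-19.5, -15.2, 9.0, 23.8, 25.2], [51.0, 57.4, 70.4, 73.3, 74.9]]
padtop 74 [[34.3, 51.2, 55.2, 59.0, 59.9], [-20.2, -18.1, 2.8, 21.0, 25.0], [66.9, 68.4, 71.1, 73.6, 75.0]]
caddy 1010 [[97.7, 98.8, 123.7, 146.8, 150.5], [-23.3, -21.6, 26.6, 29.4, 30.4], [38.0, 49.4, 86.7, 112.0, 114.2]]
```

View pics/s10c.png

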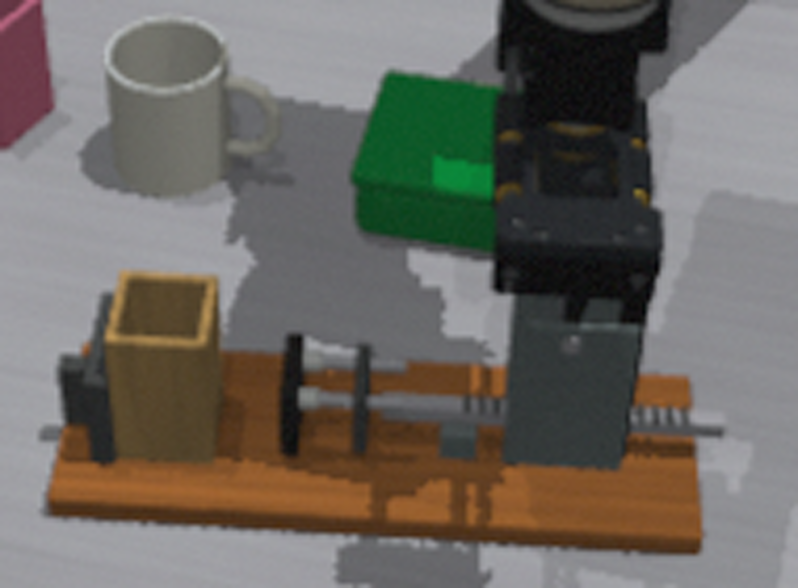

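The first stroke moved the pad about 16 mm (mid-plate 39→55), leaving about 38 mm to the caddy. The grey plate rides with the rod, so the gap from pad to plate shows the spring compression. Let out fully, then stroke 2.

Call:
{"fn": "play_rows", "kwargs": {
  "commands": [
    [[0.001,-0.0055,0],[0,0,0]],
    [[0.002,-0.011,0],[0,0,0]],
    [[0.003,-0.0165,0],[0,0,0]],
    [[0.0042,-0.0225,0],[0,0,0]],
    [[0.0042,-0.0225,0],[0,0,0]],
    [[0.0042,-0.0225,0],[0,0,0]]
  ]
}}

```text
time_s: 16.32
position: [0.5806, 0.0857, 0.145]
tcp_rot: [[0.983, -0.001, -0.184], [0.184, 0.0, 0.983], [-0.001, -1.0, 0.001]]
force: [0.0, 0.4, 0.5]
opening: 0.009
```

Call:
{"fn": "play_rows", "kwargs": {
  "commands": [
    [[-0.0008,0.0045,0],[0,0,0]],
    [[-0.0014,0.0075,0],[0,0,0]],
    [[-0.002,0.0105,0],[0,0,0]],
    [[-0.0026,0.0135,0],[0,0,0]],
    [[-0.0032,0.0165,0],[0,0,0]],
    [[-0.0037,0.0195,0],[0,0,0]],
    [[-0.0042,0.0225,0],[0,0,0]],
    [[-0.0042,0.0225,0],[0,0,0]],
    [[-0.0042,0.0225,0],[0,0,0]]
  ]
}}

```text
time_s: 17.45
position: [0.5778, 0.1069, 0.1462]
tcp_rot: [[0.983, 0.003, -0.185], [0.185, -0.003, 0.983], [0.002, -1.0, -0.003]]
force: [-0.2, -5.5, 5.2]
opening: 0.006
```

```bash
cat >> look.py <<'E'
m=ok&(a['frame'].max(-1)<110)&(hsv[...,1]<110)&(l[...,0]>-10)&(l[...,0]<97)&(abs(l[...,1])<32)&(l[...,2]>66)&(l[...,2]<80)
h,e=np.histogram(l[m][:,0],bins=np.arange(0,98,2));print('hist',[(int(e[i]),int(h[i])) for i in range(len(h)) if h[i]])
E
python3 look.py s11 c
```

```text
17.45 [0.5778 0.1069 0.1462] 0.006 [-0.2 -5.5  5.2]
TCP clamp -86.1 1.5
bar 0 
finger 456 [[-99.3, -97.2, -86.0, -74.6, -72.7], [9.5, 13.0, 15.4, 24.0, 25.7], [244.6, 246.8, 278.5, 421.2, 426.9]]
pad 157 [[28.3, 30.3, 67.7, 74.4, 76.1], [-22.3, -15.3, 10.1, 22.9, 24.4], [51.7, 57.0, 68.5, 72.4, 73.5]]
padtop 107 [[29.7, 30.8, 68.8, 74.6, 75.7], [-21.8, -15.6, 3.0, 21.8, 24.1], [66.2, 67.5, 70.9, 72.5, 73.6]]
caddy 1020 [[97.7, 98.8, 123.5, 146.7, 150.3], [-23.3, -21.6, 26.5, 29.2, 30.2], [37.6, 48.6, 86.8, 112.1, 114.1]]
hist [(18, 1), (28, 4), (30, 12), (32, 15), (34, 9), (56, 1), (60, 1), (62, 2), (66, 14), (68, 15), (70, 15), (72, 16), (74, 5), (76, 1)]
```

Stroke 2 put the pad face at 76, with the caddy rear at 97.8, so the gap is about 22 mm. Stroke 3.

Call:
{"fn": "play_rows", "kwargs": {
  "commands": [
    [[0.001,-0.0055,0],[0,0,0]],
    [[0.002,-0.011,0],[0,0,0]],
    [[0.003,-0.0165,0],[0,0,0]],
    [[0.0042,-0.0225,0],[0,0,0]],
    [[0.0042,-0.0225,0],[0,0,0]],
    [[0.0042,-0.0225,0],[0,0,0]]
  ]
}}

```text
time_s: 18.25
position: [0.5806, 0.0857, 0.145]
tcp_rot: [[0.983, -0.001, -0.184], [0.184, 0.0, 0.983], [-0.001, -1.0, 0.001]]
force: [-1.0, -0.3, -0.0]
opening: 0.006
```

Call:
{"fn": "play_rows", "kwargs": {
  "commands": [
    [[-0.0008,0.0045,0],[0,0,0]],
    [[-0.0014,0.0075,0],[0,0,0]],
    [[-0.002,0.0105,0],[0,0,0]],
    [[-0.0026,0.0135,0],[0,0,0]],
    [[-0.0032,0.0165,0],[0,0,0]],
    [[-0.0037,0.0195,0],[0,0,0]],
    [[-0.0042,0.0225,0],[0,0,0]],
    [[-0.0042,0.0225,0],[0,0,0]],
    [[-0.0042,0.0225,0],[0,0,0]]
  ]
}}

```text
time_s: 19.38
position: [0.5778, 0.1068, 0.1463]
tcp_rot: [[0.983, 0.003, -0.185], [0.185, -0.003, 0.983], [0.002, -1.0, -0.003]]
force: [-0.5, -4.6, 4.0]
opening: 0.001
```

```bash
python3 look.py s12 c
```

```text
19.375 [0.5778 0.1068 0.1463] 0.001 [-0.5 -4.6  4. ]
TCP clamp -86.0 1.5
bar 0 
finger 455 [[-99.0, -97.0, -85.8, -74.6, -72.5], [11.3, 13.0, 15.7, 24.5, 26.0], [244.4, 246.7, 278.4, 421.5, 426.4]]
pad 161 [[45.3, 46.7, 84.0, 90.8, 92.5], [-21.2, -13.2, 10.2, 22.7, 24.3], [51.0, 55.6, 68.7, 72.9, 74.1]]
padtop 114 [[45.7, 47.1, 84.6, 90.7, 92.4], [-19.7, -14.7, 2.9, 21.3, 23.9], [66.5, 67.2, 70.2, 73.4, 74.1]]
caddy 1040 [[97.4, 98.3, 123.0, 146.9, 150.5], [-23.5, -21.5, 26.3, 29.3, 30.5], [38.0, 47.6, 85.9, 112.0, 113.8]]
hist [(28, 1), (38, 1), (44, 5), (46, 14), (48, 13), (50, 11), (52, 3), (72, 1), (76, 1), (78, 1), (80, 1), (82, 11), (84, 17), (86, 15), (88, 16), (90, 14), (92, 2)]
```

Face at 92.4, so the gap is about 5 mm. In the last stroke I need roughly 13 mm of rod. I'll go in steps.

Call:
{"fn": "play_rows", "kwargs": {
  "commands": [
    [[0.001,-0.0055,0],[0,0,0]],
    [[0.002,-0.011,0],[0,0,0]],
    [[0.003,-0.0165,0],[0,0,0]],
    [[0.0042,-0.0225,0],[0,0,0]],
    [[0.0042,-0.0225,0],[0,0,0]],
    [[0.0042,-0.0225,0],[0,0,0]]
  ]
}}

```text
time_s: 20.18
position: [0.5806, 0.0857, 0.145]
tcp_rot: [[0.983, -0.001, -0.184], [0.184, 0.0, 0.983], [-0.001, -1.0, 0.001]]
force: [-0.1, -0.6, -0.1]
opening: 0.002
```

Call:
{"fn": "play_rows", "kwargs": {
  "commands": [
    [[-0.0008,0.0045,0],[0,0,0]],
    [[-0.0014,0.0075,0],[0,0,0]],
    [[-0.002,0.0105,0],[0,0,0]],
    [[-0.0026,0.0135,0],[0,0,0]],
    [[-0.0032,0.017,0],[0,0,0]],
    [[-0.0032,0.017,0],[0,0,0]],
    [[-0.0032,0.017,0],[0,0,0]]
  ]
}}

```text
time_s: 21.05
position: [0.5788, 0.1, 0.1468]
tcp_rot: [[0.983, 0.003, -0.186], [0.186, -0.005, 0.983], [0.002, -1.0, -0.006]]
force: [-0.6, -8.6, 7.0]
opening: 0.006
```

```bash
python3 look.py s13 c
```

```text
21.05 [0.5788 0.1    0.1468] 0.006 [-0.6 -8.6  7. ]
TCP clamp -79.1 1.3
bar 0 
finger 456 [[-92.6, -90.6, -79.1, -67.7, -65.8], [8.1, 12.3, 15.2, 23.9, 25.5], [244.8, 247.2, 279.8, 421.7, 426.1]]
pad 165 [[54.2, 55.6, 89.2, 96.5, 97.4], [-22.9, -15.4, 9.2, 23.2, 25.4], [51.6, 56.7, 69.0, 72.4, 73.7]]
padtop 107 [[55.0, 56.4, 90.2, 96.6, 97.8], [-23.0, -15.9, 3.1, 20.5, 24.0], [66.8, 68.1, 70.6, 72.7, 74.0]]
caddy 1006 [[97.4, 99.3, 124.0, 146.8, 150.6], [-23.1, -21.5, 26.6, 29.4, 30.6], [37.9, 49.0, 86.5, 112.3, 114.3]]
hist [(54, 9), (56, 11), (58, 12), (60, 7), (76, 1), (80, 1), (82, 1), (84, 2), (86, 2), (88, 15), (90, 15), (92, 15), (94, 13)]
```

View pics/s13c.png

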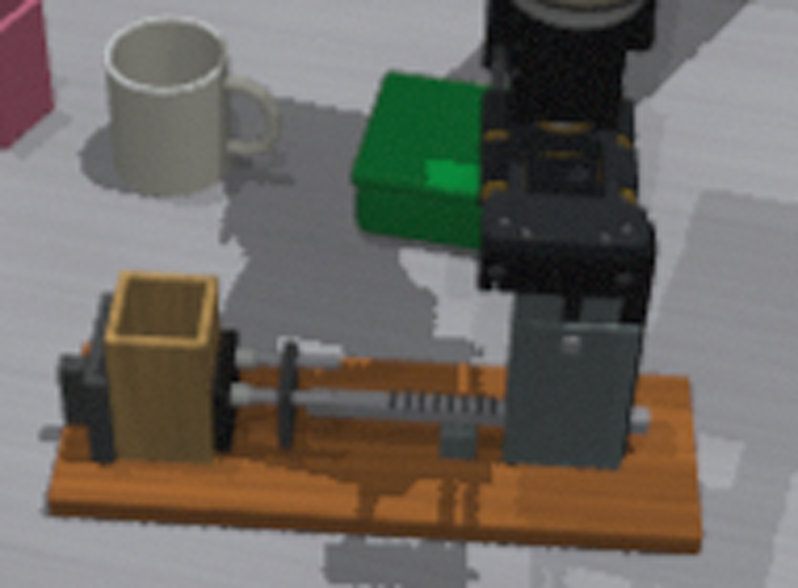

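The pad now presses the caddy. The plate-to-pad distance went from 38.4 to 34.5 mm, so the spring is in by about 4 mm. It needs about 4 mm more.

Call:
{"fn": "play_rows", "kwargs": {
  "commands": [
    [[-0.0004,0.002,0],[0,0,0]],
    [[-0.0007,0.004,0],[0,0,0]],
    [[-0.001,0.0053,0],[0,0,0]],
    [[-0.001,0.0053,0],[0,0,0]],
    [[-0.001,0.0053,0],[0,0,0]]
  ]
}}

```text
time_s: 21.72
position: [0.5781, 0.1048, 0.147]
tcp_rot: [[0.983, 0.003, -0.186], [0.186, -0.006, 0.983], [0.002, -1.0, -0.006]]
force: [-1.3, -10.1, 7.8]
opening: 0.005
```

```bash
cat > comp.py <<'E'
import sys
from h import *
u=np.array([.185,-.9827]);w=np.array([.9827,.185]);o=np.array([.5922,.0220])
for f in sys.argv[1:]:
    a=dict(np.load(f+'.npz'));P=cloud(a);hsv=cv2.cvtColor(a['frame'],cv2.COLOR_RGB2HSV)
    l=np.stack([(P[...,:2]-o)@u,(P[...,:2]-o)@w,P[...,2]],-1)*1000
    m=(a['depth']>0)&(a['frame'].max(-1)<110)&(hsv[...,1]<110)&(l[...,0]>-10)&(l[...,0]<97.5)&(abs(l[...,1])<25)&(l[...,2]>66)&(l[...,2]<80)
    x=np.sort(l[m][:,0]);i=len(x)//8+np.diff(x[len(x)//8:-len(x)//8]).argmax()
    p,q=np.median(x[i+1:]),np.median(x[:i+1]);print(f,'pad',p.round(1),'plate',q.round(1),'d',(p-q).round(1))
E
python3 look.py s14 c; python3 comp.py s10 s11 s12 s13 s14
```

```text
21.725 [0.5781 0.1048 0.147 ] 0.005 [ -1.3 -10.1   7.8]
TCP clamp -84.0 1.4
bar 0 
finger 459 [[-97.3, -95.1, -83.6, -72.6, -70.6], [6.7, 12.5, 15.3, 24.0, 25.9], [244.2, 247.2, 278.8, 422.1, 428.0]]
pad 166 [[57.4, 58.6, 89.3, 96.3, 97.3], [-20.2, -15.5, 8.5, 23.1, 24.9], [50.8, 55.2, 68.5, 72.4, 73.9]]
padtop 110 [[57.9, 59.4, 89.9, 96.3, 97.6], [-20.3, -17.0, 3.6, 20.6, 24.3], [66.6, 67.5, 70.7, 72.6, 74.0]]
caddy 1013 [[97.5, 99.4, 124.0, 146.9, 150.5], [-23.0, -21.2, 26.6, 29.4, 30.5], [37.7, 48.7, 87.0, 112.4, 114.3]]
hist [(52, 1), (56, 4), (58, 12), (60, 11), (62, 10), (64, 7), (80, 1), (82, 1), (86, 2), (88, 19), (90, 13), (92, 14), (94, 14)]
s10 pad 54.6 plate 16.6 d 38.0
s11 pad 70.3 plate 32.6 d 37.8
s12 pad 87.3 plate 48.5 d 38.7
s13 pad 92.3 plate 57.9 d 34.4
s14 pad 92.4 plate 61.2 d 31.2
```

About 7 mm in. I'll nudge 1 mm more, hold, and check stability.

Call:
{"fn": "play_rows", "kwargs": {
  "commands": [
    [[-0.0002,0.001,0],[0,0,0]],
    [[-0.0002,0.001,0],[0,0,0]],
    [[-0.0002,0.001,0],[0,0,0]],
    [[-0.0002,0.001,0],[0,0,0]]
  ]
}}

```text
time_s: 22.28
position: [0.5778, 0.1058, 0.147]
tcp_rot: [[0.983, 0.003, -0.186], [0.186, -0.006, 0.983], [0.002, -1.0, -0.006]]
force: [-1.6, -9.4, 7.8]
opening: 0.003
```

```bash
python3 look.py s15 c; python3 comp.py s15
```

```text
22.275 [0.5778 0.1058 0.147 ] 0.003 [-1.6 -9.4  7.8]
TCP clamp -85.0 1.4
bar 0 
finger 464 [[-98.6, -96.3, -85.0, -73.6, -71.4], [7.7, 12.7, 15.5, 24.4, 26.0], [245.0, 247.1, 280.4, 422.2, 429.9]]
pad 165 [[57.7, 58.9, 89.1, 96.2, 97.8], [-20.1, -14.5, 9.1, 23.8, 25.4], [50.8, 56.3, 68.7, 72.9, 74.2]]
padtop 110 [[58.0, 59.8, 89.9, 96.2, 98.0], [-20.1, -15.5, 2.5, 21.2, 25.3], [67.1, 67.6, 70.8, 73.3, 74.3]]
caddy 1013 [[97.3, 99.4, 123.9, 147.0, 150.6], [-22.8, -21.4, 26.5, 29.4, 30.4], [38.5, 50.0, 87.6, 112.3, 114.2]]
hist [(30, 1), (54, 1), (56, 3), (58, 11), (60, 12), (62, 12), (64, 8), (68, 1), (70, 1), (76, 1), (78, 1), (82, 1), (84, 1), (86, 2), (88, 15), (90, 15), (92, 15), (94, 12)]
s15 pad 92.1 plate 61.4 d 30.7
```

Call:
{"fn": "play_rows", "kwargs": {
  "commands": [
    [[0,0,0],[0,0,0]],
    [[0,0,0],[0,0,0]],
    [[0,0,0],[0,0,0]],
    [[0,0,0],[0,0,0]],
    [[0,0,0],[0,0,0]],
    [[0,0,0],[0,0,0]],
    [[0,0,0],[0,0,0]],
    [[0,0,0],[0,0,0]]
  ]
}}

```text
time_s: 23.32
position: [0.5779, 0.1058, 0.147]
tcp_rot: [[0.983, 0.003, -0.186], [0.186, -0.006, 0.983], [0.002, -1.0, -0.006]]
force: [-1.9, -10.4, 8.2]
opening: 0.007
```

```bash
python3 look.py s16 c; python3 comp.py s16
```

```text
23.325 [0.5779 0.1058 0.147 ] 0.007 [ -1.9 -10.4   8.2]
TCP clamp -85.0 1.4
bar 0 
finger 465 [[-98.4, -96.4, -85.0, -73.6, -71.4], [8.0, 12.7, 15.4, 24.3, 26.0], [245.1, 246.8, 279.2, 422.2, 428.9]]
pad 166 [[57.7, 58.7, 89.1, 96.4, 98.0], [-21.0, -14.3, 8.3, 23.4, 24.6], [52.5, 56.8, 68.9, 72.6, 73.6]]
padtop 114 [[57.9, 59.9, 90.1, 96.5, 98.1], [-21.0, -15.3, 2.4, 21.1, 24.1], [66.5, 67.4, 70.3, 73.1, 73.8]]
caddy 1006 [[97.7, 99.5, 124.4, 147.0, 150.6], [-23.1, -21.4, 26.4, 29.4, 30.4], [39.3, 51.0, 87.6, 112.0, 114.0]]
hist [(42, 1), (56, 3), (58, 10), (60, 14), (62, 12), (64, 8), (66, 1), (72, 1), (76, 1), (80, 2), (84, 2), (86, 2), (88, 16), (90, 17), (92, 13), (94, 15)]
s16 pad 91.8 plate 61.6 d 30.2
```

View pics/s16c.png

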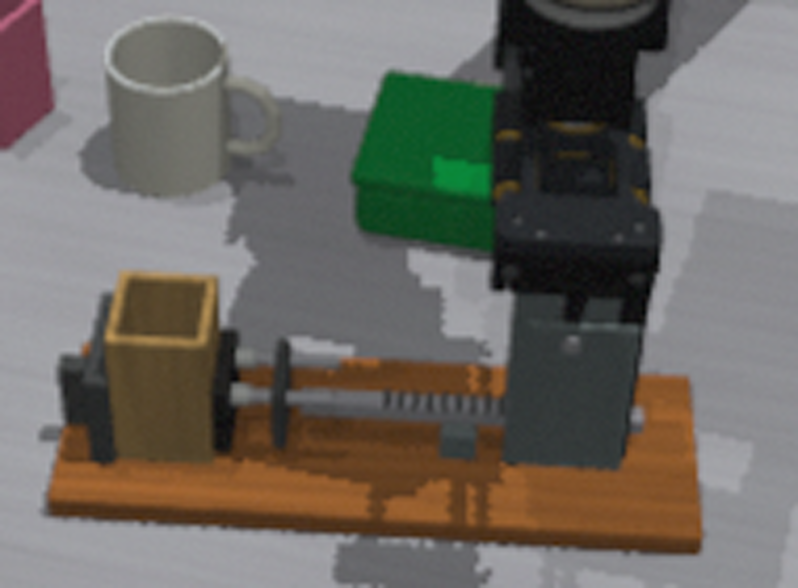

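The caddy is upright against the jaw with the pad pressing it. The plate-to-pad distance went from about 38.2 mm to 30.4 mm, so the spring is about 7.8 mm in out of 16. It held steady for a second, so I'm handing in.

```bash
python3 -c "
from rig import *
print(hand_in())"
```

```text
the job is handed in; nothing more can be done
None
```

The caddy is standing on the clamp board against the end jaw, released, with the pad pressing it and the trigger still held squeezed. I handed in at about 23 s of the 61 s.

**What I did:** I placed the wooden caddy on the board and let go of it. I then pumped the trigger with closed fingers: three full strokes of about 16 mm each, then one partial stroke that I held.

**Last checks:**
- **Spring:** it is about 7.5–8 mm in out of 16 mm, so it was never near bottoming. I measured this from the gap between the pad and the plate that rides on the rod.
- **Stability:** nothing moved over a 1 s hold, with a steady push of about 10 N along the clamp.
- **Caddy:** square within about 0.5° and within about 1–2 mm of centre. It did not shift while the pad was being pumped.
- **Other things on the counter:** nothing I moved came near them. The mug and lunchbox show no change in the last picture; I did not check the rest again at the end.

**What disagreed:**
- The fingertips and gripper body appeared about 31–33 mm higher relative to the reported tool point than the given geometry says. I used the camera measurement instead.
- The two cameras differed by about 4 mm on the clamp's position. I used their mean, and found the jaw and trigger bar by touch.
- The final 1 mm push on the trigger moved the rod only about 0.3 mm in the images, so the spring figure is good to about ±1 mm.

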